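# Close the loaded food box

### The arm

A 7-joint arm with a two-finger parallel gripper is mounted at the origin on a cart in front of the work surface, level with it; the furniture and walls round the work are solid. World frame = base frame: x ahead of the robot, y to its left, z up, the work surface at z = 0. Lengths are in m, angles in rad, forces in N, time in s.
With the tool pointing down it reaches from about 0.425 to 0.925 m from the base axis. Payload 6.8 kg.
Tool frame: the origin (TCP) lies at the centre of the arm's flange, where the gripper is bolted on; the fingertips stand 173 mm ahead of it and the grasp point (between the pads) lies 155 mm ahead of it; z points along the fingers, y is the direction in which the jaws open and shut (so a half turn about z gives the same grasp; the last joint's range is limited). The gripper opens to 85 mm and grips with 20 to 120 N. Pads are 22 mm wide; open, the fingers measure 114 mm over their backs; the gripper's body (76 mm by 85 mm) begins 54 mm behind the grasp point. The pads swing forward as they close: fully open they stand 13 mm farther back than shut.
Start: joints at [1.142, 0.477, 0.022, 1.555, -0.011, 1.109, -0.083], TCP at [0.213, -0.641, 0.405] pointing down, gripper open.
Joint ranges: [-2.96, 2.96], [-0.34, 2.1], [-1.41, 1.46], [0.24, 2.44], [-1.37, 4.51], [0.17, 1.92], [-2.96, 2.96]. Speed limits (rad/s): [2.39, 2.39, 3.14, 3.14, 3.14, 3.14, 3.14].

### API

Orientations are given as a rotation vector (axis times angle).
In Python, from bench import readout, grab_frame, camera_model, r gives the robot as it stands.
- The arm moves only by the tool apply_moves, never from a script. Its argument "deltas" is a list of rows, each an object with "xyz": the shift along the world's x, y, z in m, a list of three; "turn": the turn about the world's z in rad. In form: [{"xyz": [dx, dy, dz], "turn": turn}, ...]. A call has 1 to 12 rows; each row shifts and turns the commanded pose from where the row before left it; what a row does not reach is not made up. A row lasts 1/12 s, in which the tool goes at most 41.7 mm and 7.16 degrees, less where a joint would pass 70% of its speed; a pose out of reach is approached as far as the arm can. A call with a gripper value outside its range is refused whole. "claw" is the gripper's target within -1 to 1 (shut at 1, half-way at 0, fully open at -1), set as the call begins (left out, the last holds). The fingers move at their own pace and stop on an object; "squeeze" is the grip in N (left out, the last holds). Time passes only in rows, so rows that do not move let the fingers close. It gives the time, the measured TCP pose, the force and the opening at its end, in the units of the state.
- readout.get_obs(): the state, without advancing time (a new reading comes with each control period).
- grab_frame(name): name is "scene" or "side" or "wrist"; returns the picture (400x640x3 uint8, red, green, blue); there is no depth.
- camera_model(name): a dict with "intrinsics" (3x3 intrinsics, pixels), "R" (3x3) and "t" (3): a world point X has camera coordinates R X + t. Camera axes: x right, y down, z forward; pixel columns grow to the right and rows downward; lengths in m; the calibration is good to about 2 mm. A picture is of the moment at which its call begins: read the wrist's pose just before it. camera_model takes no time and is no camera call; for the wrist camera it gives the pose at the moment of the call.
- r.hand_in(): hands the job in, once; it reports no verdict.
The state is a dict: "clock": time; "joints": joint angles; "qvel": joint speeds; "tau": joint torques, N m; "tcp_pos": TCP position; "orientation": TCP orientation; "contact_force": force on the tool from outside, world axes, zero at the start; "moment": the same for the moment, N m; "grip_width": finger opening in m.
Only numpy, scipy, OpenCV 4.12 (cv2) and the standard library are available. Lean on these libraries where they do the work, as an engineer would, in place of code of your own. Each camera call takes 0.05 s, during which the arm holds its last target.

### The job

Two identical food boxes stand open on the worktop. Close the one with the fruit in it: swing its lid fully down, and only when the lid is down fold the clip at its front edge down flat against the box. The fruit stays inside, the empty box stays open, and everything else stays where it is.

Things in the scene. Friction and masses are not known exactly. Their poses are not given: they have to be found in the camera images.
- keeper_1: The loaded box (lemon and lime inside): deep food box of white plastic with a grey lid hinged along its far long rim; it does not move. Outside 125 (x) x 180 (y) x 75 (z), walls 3. Origin: centre of its underside; x points from the clip side to the hinge side, z up. Lid hinge line: along y at x +62.5, z 78.
- keeper_1_lid (a joint): Lid angle in rad: 0 shut, 1.57 upright, opens up and away from the clip side, stop at 1.9. It starts between 1.1 and 1.5. A stiff hinge (0.12 N m): the lid stays at any angle and is pushed down with 1 to 2 N near its edge. The lid is a plate 130 deep, 186 wide, 9 thick; seen shut, its outer face lies 6 above the hinge line (plus a 1.5 raised panel), and its free edge 132 in front of it.
- keeper_1_clip (a joint): Clip angle in rad: 0 folded flat against the front of the box, 1.57 standing straight out in the plane of the lid, stop at 1.9. It starts between 1.25 and 1.55, and stays at any angle (friction 0.03 N m: 1 to 2 N moves it). The clip is a grey flap 30 wide, 31 long and 4 thick in the middle of the lid's free edge; with the lid shut its pin runs along y at x -72.5, z 79 of the box, so that shut it reaches down to z 48.
- keeper_1_lid_edge (a point): Middle of the loaded box's lid's free edge, on its outer face.
- keeper_1_clip_tip (a point): Free end of the loaded box's clip, middle.
- keeper_2: The empty box, otherwise the same: deep food box of white plastic with a grey lid hinged along its far long rim; it does not move. Outside 125 (x) x 180 (y) x 75 (z), walls 3. Origin: centre of its underside; x points from the clip side to the hinge side, z up. Lid hinge line: along y at x +62.5, z 78.
- keeper_2_lid (a joint): Lid angle of the empty box, as for the other; starts between 1.2 and 1.5.
- lemon: Lemon 78x55x56 in the loaded box; origin under its middle as built.
- lime: Lime 60x48x48 in the loaded box; origin under its middle as built.
- apple: Bystander: red apple, 80 wide, 69 high, origin under its centre.
- jar: Bystander: spice jar with a dark cap, 41 wide, 105 high, origin under its centre.
- mug: Bystander: two-tone mug, 78x113x101, origin near the centre of its underside.
There are look-alikes about, which are no part of the job. Leave any blue or turquoise look-alike of the lemon alone.

How it is judged:
On the way:
1. the loaded box's lid is down while its clip still stands out (value of joint keeper_1_lid below 0.06 rad and value of joint keeper_1_clip above 0.7 rad), for 0.2 s.
At the end, for the whole second after the job is handed in: The loaded box's lid is shut (within 0.06 rad) and its clip folded down (within 0.2 rad), lemon and lime inside; the empty box's lid is still open (above 0.9 rad) (value of joint keeper_1_lid below 0.06 rad and value of joint keeper_1_clip below 0.2 rad and value of joint keeper_2_lid above 0.9 rad and x of lemon in the frame of keeper_1 between -0.0625 and 0.0625 m and y of lemon in the frame of keeper_1 between -0.09 and 0.09 m and z of each of lemon, lime in the frame of keeper_1 below 0.075 m and x of lime in the frame of keeper_1 between -0.0625 and 0.0625 m and y of lime in the frame of keeper_1 between -0.09 and 0.09 m); the robot touches nothing.
It fails at once if the empty box's lid was closed (value of joint keeper_2_lid below 0.9 rad).
It fails at once if the apple was shoved away (distance of apple from where it was at the start of the episode above 0.05 m).
It fails at once if the spice jar was shoved away (distance of jar from where it was at the start of the episode above 0.05 m).
It fails at once if the mug was shoved away (distance of mug from where it was at the start of the episode above 0.05 m).
It also fails if it takes over 40 s, if anything falls off the work surface, if the arm or the gripper's body presses on something with over 40 N, if the wrist force passes 120 N, or if a joint passes its speed limit or range.

## Working session

There is one attempt and no reset: what is moved stays moved. The work goes in short steps, Python scripts to look and compute and a tool call to move; the robot and the scene stay as the last step left them, time stands still between calls to the robot, and variables do not carry over. Pictures are saved under pics/ and viewed, and the job is handed in when it is done.

Besides the shell and the picture viewer there is one more tool, called after ">>>" as name(argument=value, ...), one argument or row to a line, values as JSON. apply_moves: Moves the arm, as the interface text tells. Its arguments: {"type":"object","properties":{"deltas":{"type":"array"},"claw":{"type":"number"},"squeeze":{"type":"number"}},"required":["deltas"]}

```bash
ls; mkdir -p pics
python3 - <<'E'
from bench import readout, grab_frame, camera_model, r
import cv2
for n in ["scene","side","wrist"]:
    im=grab_frame(n); cv2.imwrite(f"pics/{n}0.png",im[:,:,::-1]); m=camera_model(n)
    print(n,m["intrinsics"].tolist() if hasattr(m["intrinsics"],'tolist') else m["intrinsics"],m["R"],m["t"])
print(readout.get_obs())
E
```

```text
pics
scene [[401.402655464632, 0.0, 325.65741105645407], [0.0, 401.402655464632, 201.17670233234242], [0.0, 0.0, 1.0]] [[-0.55006691 -0.83510805 -0.00457628]
 [-0.62965292  0.41832552 -0.6546304 ]
 [ 0.54860149 -0.35720905 -0.75593525]] [0.14891315 0.43761228 0.912327  ]
side [[467.6201293443262, 0.0, 319.74078506140035], [0.0, 467.6201293443262, 201.53122292625048], [0.0, 0.0, 1.0]] [[ 0.95161254 -0.30703519 -0.01276567]
 [-0.17933127 -0.52111879 -0.83443124]
 [ 0.24954733  0.79634452 -0.55096419]] [-0.52500207  0.08969734  1.42703774]
wrist [[309.31536812611523, 0.0, 317.89021187582676], [0.0, 309.31536812611523, 206.0619826799293], [0.0, 0.0, 1.0]] [[ 0.31564199 -0.9488776  -0.00119487]
 [-0.89908796 -0.29948165  0.31929859]
 [-0.30333312 -0.09970975 -0.94765341]] [-0.67392599 -0.04146583  0.37822407]
{'clock': 0.15, 'joints': array([ 1.14190963,  0.47758665,  0.02234056,  1.55618986, -0.01150061,
        1.10932539, -0.08308631]), 'qvel': array([ 1.23793684e-03, -2.58084781e-03, -5.57719298e-04, -3.59034908e-03,
        8.64870008e-06,  4.96512180e-04,  9.62283422e-04]), 'tau': array([ 2.70943252e-03, -5.96922970e+01,  1.60987314e+00, -2.81490862e+01,
        1.25589155e-02,  6.48470304e-03,  3.14351979e-06]), 'tcp_pos': array([ 0.2127842 , -0.64036263,  0.40397916]), 'orientation': array([-3.09993105e+00, -5.01575204e-01,  4.88328043e-04]), 'contact_force': array([-0.11008706, -0.19517128,  0.26186999]), 'moment': array([0.0364105 , 0.01311104, 0.00767727]), 'grip_width': 0.08548113423009024}
```

View pics/scene0.png

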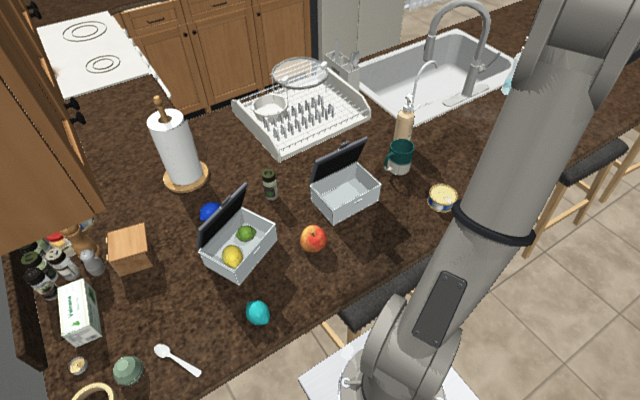

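View pics/side0.png

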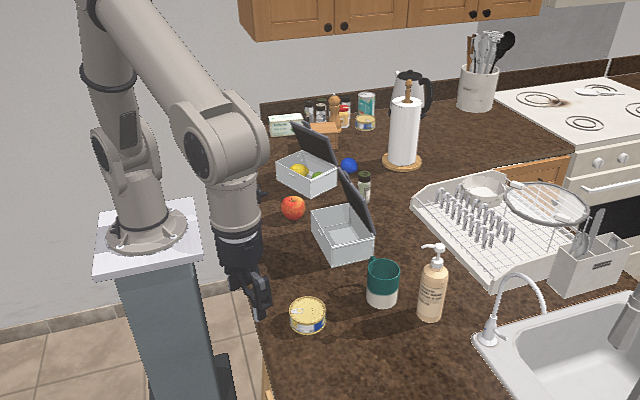

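View pics/wrist0.png

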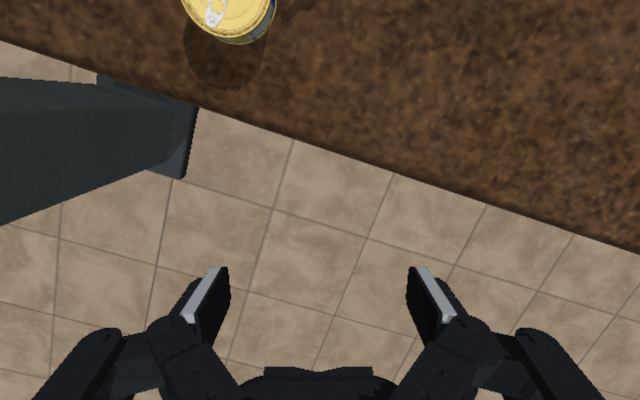

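The loaded box (lemon and lime) is at about (238,245) in the scene view and (307,172) in the side view. The empty box is at (345,190) in scene and (342,235) in side. I'll zoom in on the loaded box.

Run:
```python
import cv2
a=cv2.imread("pics/scene0.png")[170:300,180:340]; cv2.imwrite("pics/sz.png",cv2.resize(a,None,fx=5,fy=4.6,interpolation=cv2.INTER_CUBIC) if 0 else cv2.resize(a,(720,585),interpolation=cv2.INTER_CUBIC))
a=cv2.imread("pics/side0.png")[110:210,260:385]; cv2.imwrite("pics/dz.png",cv2.resize(a,(750,600),interpolation=cv2.INTER_CUBIC))
```

```text
(no output)
```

View pics/sz.png

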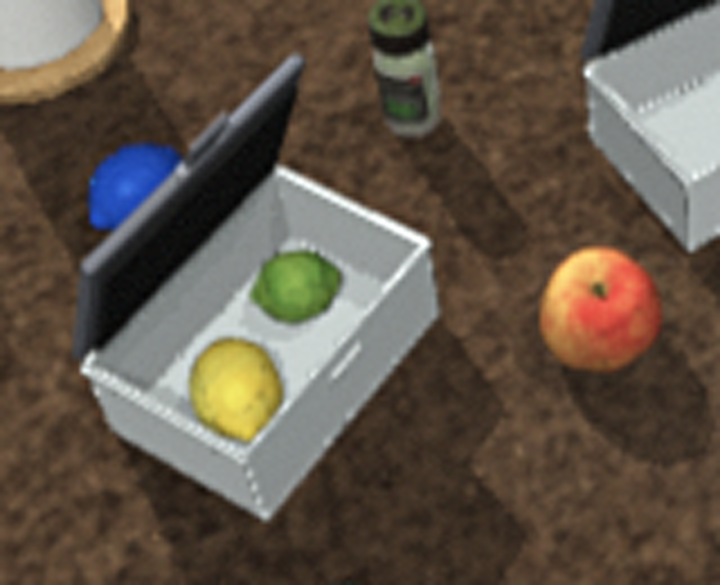

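View pics/dz.png

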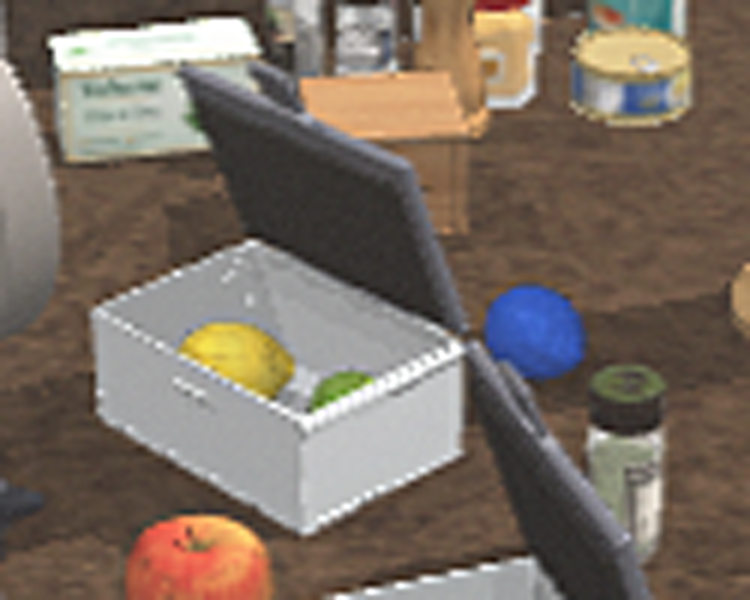

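```bash
cat > h.py <<'E'
import numpy as np
from bench import camera_model
def ray(n,p,m=None):
    m=m or camera_model(n); K=np.array(m["intrinsics"]);R=np.array(m["R"]);t=np.array(m["t"])
    d=R.T@np.linalg.solve(K,[p[0],p[1],1]); return -R.T@t,d/np.linalg.norm(d)
def onz(n,p,z):
    c,d=ray(n,p); return c+d*(z-c[2])/d[2]
def tri(n1,p1,n2,p2):
    A=[];b=[]
    c1,d1=ray(n1,p1);c2,d2=ray(n2,p2)
    s,_,_,_=np.linalg.lstsq(np.c_[d1,-d2],c2-c1,rcond=None)
    a=c1+s[0]*d1;e=c2+s[1]*d2
    return (a+e)/2,np.linalg.norm(a-e)
def proj(n,X):
    m=camera_model(n);q=np.array(m["intrinsics"])@(np.array(m["R"])@X+m["t"]);return q[:2]/q[2]
E
python3 - <<'E'
from h import *
np.set_printoptions(precision=4,suppress=True)
S=lambda x,y:(x/4.5+180,y/4.5+170)
D=lambda x,y:(x/6+260,y/6+110)
sc={'hr':S(280,170),'hl':S(85,368),'fl':S(242,457),'fr':S(430,240)}
sd={'hr':D(465,345),'hl':D(252,243),'fl':D(93,312),'fr':D(305,425)}
for k in sc: print(k,onz('scene',sc[k],.075),onz('side',sd[k],.075),tri('scene',sc[k],'side',sd[k]))
for nm,a in(('s',sc),('d',sd)):
    n={'s':'scene','d':'side'}[nm]
    P={k:onz(n,a[k],.075)for k in a}
    print(n,np.mean(list(P.values()),0),[np.linalg.norm(P[i]-P[j]) for i,j in(('hr','hl'),('fr','fl'),('hr','fr'),('hl','fl'))],
     'xaxis',np.degrees(np.arctan2(*((P['hr']+P['hl']-P['fr']-P['fl'])[[1,0]]))),'yaxis',np.degrees(np.arctan2(*((P['hl']+P['fl']-P['hr']-P['fr'])[[1,0]]))))
print('lid R',tri('scene',S(297,62),'side',D(412,170)),'lid L',tri('scene',S(88,265),'side',D(185,70)))
print('apple',onz('scene',S(600,310),.035),'jar',onz('scene',S(400,20),.105),onz('side',D(625,390),.1))
E
```

```text
hr [0.6255 0.059  0.075 ] [0.634  0.0556 0.075 ] (array([0.6326, 0.0581, 0.0714]), np.float64(0.006237116015611502))
hl [0.5497 0.2233 0.075 ] [0.5549 0.2164 0.075 ] (array([0.5554, 0.2232, 0.0703]), np.float64(0.003369530829771818))
fl [0.4419 0.171  0.075 ] [0.4437 0.1632 0.075 ] (array([0.445 , 0.1706, 0.0708]), np.float64(0.0004888046956835432))
fr [0.5206 0.0053 0.075 ] [0.5227 0.001  0.075 ] (array([0.5232, 0.0045, 0.0725]), np.float64(0.0011556956299096771))
scene [0.5344 0.1147 0.075 ] [np.float64(0.18091425425287838), np.float64(0.1835288347598387), np.float64(0.11783403703561832), np.float64(0.11975619260377988)] xaxis 26.50384931676039 yaxis 115.0912129932042
side [0.5388 0.109  0.075 ] [np.float64(0.17914850292850643), np.float64(0.18039705911730736), np.float64(0.12405290554682084), np.float64(0.12326276246455406)] xaxis 25.838599689337016 yaxis 116.0987400800874
lid R (array([0.5965, 0.0415, 0.195 ]), np.float64(0.0036248505028509707)) lid L (array([0.5157, 0.203 , 0.1992]), np.float64(0.0006999254117577465))
apple [ 0.4404 -0.0696  0.035 ] jar [ 0.6756 -0.0598  0.105 ] [ 0.6828 -0.0603  0.1   ]
```

>>> apply_moves(
  deltas=[
    {"xyz": [0,0,0.025],"turn": 0.03},
    {"xyz": [0.01,0.02,0.025],"turn": 0.03},
    {"xyz": [0.017,0.035,0.01],"turn": 0.03},
    {"xyz": [0.017,0.035,0],"turn": 0.04},
    {"xyz": [0.017,0.035,0],"turn": 0},
    {"xyz": [0.017,0.035,0],"turn": 0},
    {"xyz": [0.017,0.035,0],"turn": 0},
    {"xyz": [0.017,0.035,0],"turn": 0},
    {"xyz": [0.017,0.035,0],"turn": 0},
    {"xyz": [0.017,0.035,0],"turn": 0},
    {"xyz": [0.017,0.035,0],"turn": 0},
    {"xyz": [0.017,0.035,0],"turn": 0},
  ],
  claw=1,
  squeeze=40,
)

```text
clock: 1.15
tcp_pos: [0.3931, -0.2687, 0.4647]
orientation: [3.062, 0.702, -0.0]
contact_force: [1.3, -0.3, 0.1]
grip_width: 0.0002
```

>>> apply_moves(
  deltas=[
    {"xyz": [0.018,0.036,0]},
    {"xyz": [0.018,0.036,0]},
    {"xyz": [0.018,0.036,0]},
    {"xyz": [0.018,0.036,0]},
    {"xyz": [0.018,0.036,0]},
    {"xyz": [0.018,0.036,0]},
    {"xyz": [0.018,0.036,0]},
    {"xyz": [0.018,0.036,0]},
    {"xyz": [0.018,0.036,0]},
    {"xyz": [0.018,0.036,0]},
    {"xyz": [0.02,0.033,0]},
    {"xyz": [0,0,0]},
  ],
)

```text
invalid input
```

Run:
```python
from bench import readout, grab_frame, camera_model, r
from h import *
import cv2
for n in ["scene","side","wrist"]:
    im=grab_frame(n); cv2.imwrite(f"pics/{n}1.png",im[:,:,::-1])
o=readout.get_obs();print(o['tcp_pos'],o['orientation'],o['clock'])
t=o['tcp_pos']-[0,0,.173];print(proj('scene',t),proj('side',t))
a=cv2.imread("pics/scene1.png")[130:300,160:360]; b=cv2.imread("pics/side1.png")[50:220,240:440]
cv2.imwrite("pics/z1.png",cv2.vconcat([cv2.resize(cv2.hconcat([a,b]),(800,340),interpolation=cv2.INTER_CUBIC)]))
```

```text
[ 0.39419158 -0.26761876  0.46483923] [-3.05963160e+00 -7.12231304e-01 -7.20277581e-04] 1.3
[387.34837939 155.74328769] [290.72855003 166.99176953]
```

View pics/z1.png

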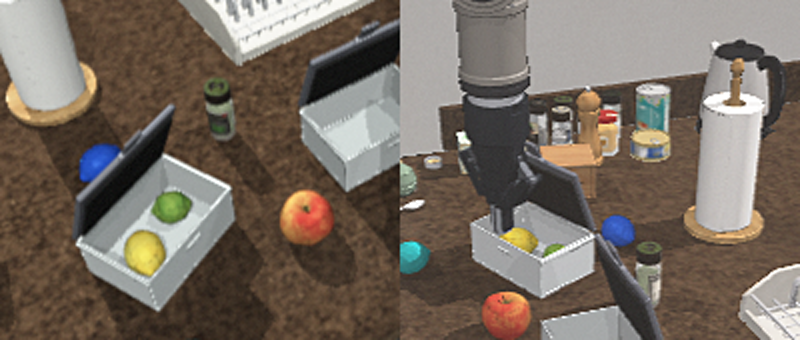

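View pics/wrist1.png

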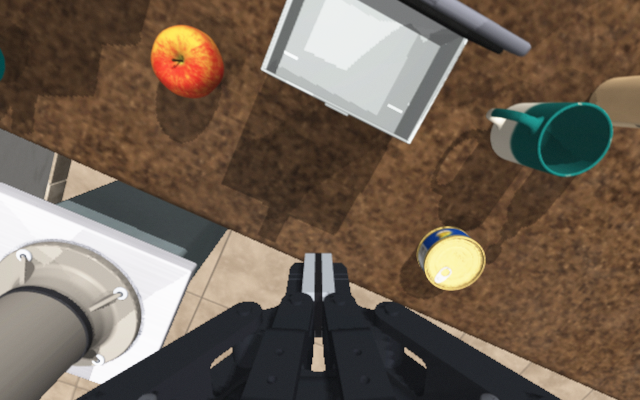

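Each row needs "turn", so the second call was refused and the arm hasn't moved. The side view still shows the lid untouched, with the gripper in front of it. I'll resend the move with turn values.

>>> apply_moves(
  deltas=[
    {"xyz": [0.018,0.036,0],"turn": 0},
    {"xyz": [0.018,0.036,0],"turn": 0},
    {"xyz": [0.018,0.036,0],"turn": 0},
    {"xyz": [0.018,0.036,0],"turn": 0},
    {"xyz": [0.018,0.036,0],"turn": 0},
    {"xyz": [0.018,0.036,0],"turn": 0},
    {"xyz": [0.018,0.036,0],"turn": 0},
    {"xyz": [0.018,0.036,0],"turn": 0},
    {"xyz": [0.018,0.036,0],"turn": 0},
    {"xyz": [0.018,0.036,0],"turn": 0},
    {"xyz": [0.03,0.05,0],"turn": 0},
    {"xyz": [0,0,0],"turn": 0},
  ],
)

```text
clock: 2.3
tcp_pos: [0.5961, 0.1318, 0.464]
orientation: [-3.055, -0.712, -0.002]
contact_force: [-0.3, 0.7, -0.1]
grip_width: 0.0
```

Run:
```python
from bench import readout, grab_frame, camera_model, r
from h import *
import cv2
for n in ["scene","side","wrist"]:
    im=grab_frame(n); cv2.imwrite(f"pics/{n}2.png",im[:,:,::-1])
o=readout.get_obs();print(o['tcp_pos'],o['orientation'],o['clock'])
t=o['tcp_pos']-[0,0,.173];print(proj('scene',t),proj('side',t))
a=cv2.imread("pics/scene2.png")[130:300,160:360]; b=cv2.imread("pics/side2.png")[50:220,240:440]
cv2.imwrite("pics/z2.png",cv2.resize(cv2.hconcat([a,b]),(800,340),interpolation=cv2.INTER_CUBIC))
```

```text
[0.59476331 0.12403367 0.46383642] [ 3.06176171e+00  7.00634100e-01 -2.45679130e-03] 2.45
[209.01715772 170.1232863 ] [319.48959391 101.37180627]
```

View pics/z2.png

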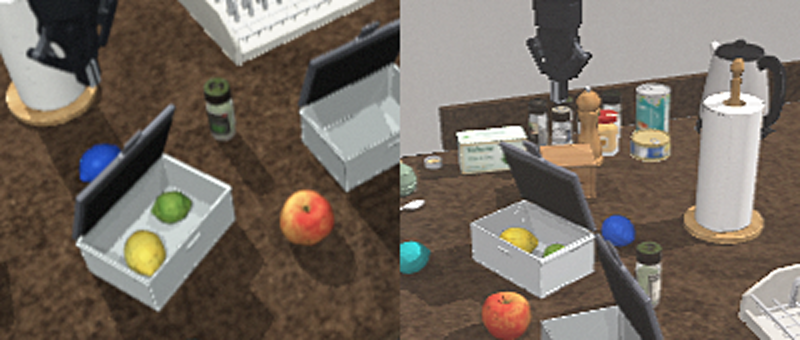

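View pics/wrist2.png

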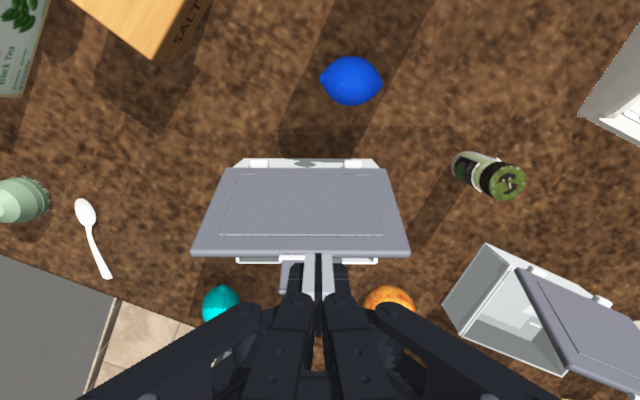

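The wrist view shows the lid aligned with the tool. Its free edge runs from (192,252) to (410,252), and the clip is at about (292,275), slightly left of the fingers. Now I'll check the centre.

Run:
```python
from bench import readout
from h import *
np.set_printoptions(precision=4,suppress=True)
for z in(.19,.2):
  L=onz('wrist',(192,252),z);R=onz('wrist',(410,252),z);print(z,L,R,np.linalg.norm(L-R),np.degrees(np.arctan2(*(L-R)[[1,0]])),(L+R)/2)
print(onz('wrist',(318,206),.2), onz('wrist',(280,278),.2),onz('wrist',(306,262),.2))
c=np.array([.537,.112]);a=np.radians(25.9);R=np.array([[np.cos(a),-np.sin(a)],[np.sin(a),np.cos(a)]])
for X in (.5*(onz('wrist',(192,252),.197)+onz('wrist',(410,252),.197)),readout.get_obs()['tcp_pos']): print(R.T@(X[:2]-c))
print('target',c+R@[.085,0])
```

```text
0.19 [0.5097 0.2041 0.19  ] [0.5917 0.0344 0.19  ] 0.18850894340321495 115.77796665264944 [0.5507 0.1193 0.19  ]
0.2 [0.5163 0.2023 0.2   ] [0.5949 0.0396 0.2   ] 0.18067420848073928 115.77796665264944 [0.5556 0.121  0.2   ]
[0.598  0.1258 0.2   ] [0.5254 0.1268 0.2   ] [0.5489 0.1133 0.2   ]
[0.0191 0.0001]
[ 0.0572 -0.0144]
target [0.6135 0.1491]
```

>>> apply_moves(
  deltas=[
    {"xyz": [0.01,0.012,0],"turn": 0},
    {"xyz": [0.01,0.012,-0.02],"turn": 0},
    {"xyz": [0,0,-0.03],"turn": 0},
    {"xyz": [0,0,-0.03],"turn": 0},
    {"xyz": [0,0,-0.03],"turn": 0},
    {"xyz": [0,0,-0.016],"turn": 0},
    {"xyz": [0,0,0],"turn": 0},
    {"xyz": [0,0,0],"turn": 0},
  ],
)

```text
clock: 3.12
tcp_pos: [0.6144, 0.1468, 0.3383]
orientation: [3.062, 0.697, -0.003]
contact_force: [0.9, 0.4, -0.6]
grip_width: 0.0
```

```bash
cat > st.py <<'E'
from bench import readout
from h import *
np.set_printoptions(precision=4,suppress=True)
c=np.array([.537,.112]);a=np.radians(25.8);R=np.array([[np.cos(a),-np.sin(a)],[np.sin(a),np.cos(a)]])
def st():
    o=readout.get_obs();p=o['tcp_pos'];f=o['contact_force']
    print('clock',o['clock'],'tip box',R.T@(p[:2]-c),p[2]-.173,'F box',R.T@f[:2],f[2],'tcp',p)
if __name__=='__main__':st()
E
python3 st.py
```

```text
clock 3.1167 tip box [ 0.0848 -0.0023] 0.16534434327676117 F box [ 1.0112 -0.0896] -0.566122685275271 tcp [0.6144 0.1468 0.3383]
```

Run:
```python
from st import *
p=readout.get_obs()['tcp_pos'].copy()
for th in (1.25,1.15,1.05,.95,.85,.75,.65,.55,.45,.35,.25,.15,.05,-.02):
    x=.0625-.105*np.cos(th)+.0075*np.sin(th)+.011; z=.078+.105*np.sin(th)+.0075*np.cos(th)
    w=np.r_[c+R@[x,0],z+.173]; print(th,(x,z),np.round(w-p,4)); p=w
```

```text
1.25 (np.float64(0.04750853659366369), np.float64(0.18000830275030108)) [-0.0346 -0.0141  0.0147]
1.15 (np.float64(0.037454548259117385), np.float64(0.17690386953398587)) [-0.0091 -0.0044 -0.0031]
1.05 (np.float64(0.0277607141633238), np.float64(0.17281122154655976)) [-0.0087 -0.0042 -0.0041]
0.95 (np.float64(0.018523891892212527), np.float64(0.16777125117386338)) [-0.0083 -0.004  -0.005 ]
0.85 (np.float64(0.009836372720629073), np.float64(0.1618343161338681)) [-0.0078 -0.0038 -0.0059]
0.75 (np.float64(0.0017849594684238197), np.float64(0.15505973631900374)) [-0.0072 -0.0035 -0.0068]
0.65 (np.float64(-0.0055499008046305635), np.float64(0.14751520109140207)) [-0.0066 -0.0032 -0.0075]
0.55 (np.float64(-0.012094920599268155), np.float64(0.1392760929531655)) [-0.0059 -0.0028 -0.0082]
0.45 (np.float64(-0.017784704241196842), np.float64(0.13042473434932425)) [-0.0051 -0.0025 -0.0089]
0.35 (np.float64(-0.022562401293058896), np.float64(0.12104956512917772)) [-0.0043 -0.0021 -0.0094]
0.25 (np.float64(-0.02638027458520877), np.float64(0.11124425888455475)) [-0.0034 -0.0017 -0.0098]
0.15 (np.float64(-0.029200177189732435), np.float64(0.10110678699424823)) [-0.0025 -0.0012 -0.0101]
0.05 (np.float64(-0.030993933571941374), np.float64(0.09073843972638347)) [-0.0016 -0.0008 -0.0104]
-0.02 (np.float64(-0.031628990700190665), np.float64(0.08339864004719935)) [-0.0006 -0.0003 -0.0073]
```

>>> apply_moves(
  deltas=[
    {"xyz": [-0.017,-0.007,0.007],"turn": 0},
    {"xyz": [-0.017,-0.007,0.007],"turn": 0},
    {"xyz": [-0.009,-0.0045,-0.003],"turn": 0},
    {"xyz": [-0.009,-0.004,-0.004],"turn": 0},
    {"xyz": [-0.008,-0.004,-0.005],"turn": 0},
    {"xyz": [-0.008,-0.004,-0.006],"turn": 0},
    {"xyz": [-0.007,-0.0035,-0.007],"turn": 0},
    {"xyz": [-0.007,-0.003,-0.0075],"turn": 0},
    {"xyz": [-0.006,-0.003,-0.008],"turn": 0},
    {"xyz": [0,0,0],"turn": 0},
  ],
)

```text
clock: 3.95
tcp_pos: [0.5248, 0.1081, 0.3105]
orientation: [3.062, 0.701, -0.005]
contact_force: [-0.5, -0.5, 0.5]
grip_width: 0.0001
```

Run:
```python
from st import *
from bench import grab_frame
import cv2
st()
a=grab_frame('scene')[130:300,160:360,::-1];b=grab_frame('side')[50:220,240:440,::-1]
cv2.imwrite("pics/z3.png",cv2.resize(cv2.hconcat([a,b]),(800,340),interpolation=cv2.INTER_CUBIC))
```

```text
clock 3.95 tip box [-0.0127  0.0018] 0.13748450653658933 F box [-0.6613 -0.2483] 0.4542017023751098 tcp [0.5248 0.1081 0.3105]
```

View pics/z3.png

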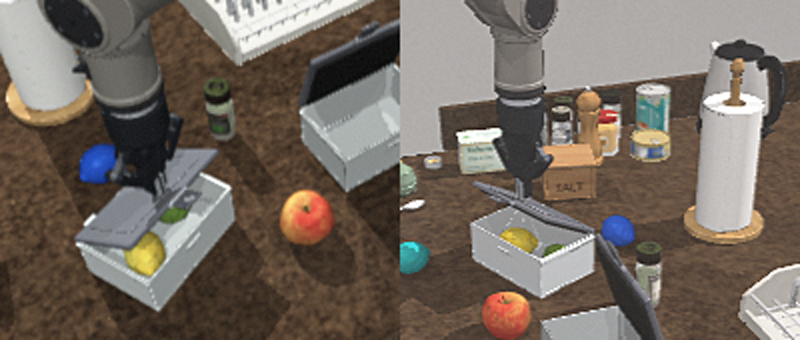

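The lid is coming down as planned: it is now half way, with the tip at about (160,190) in the scene panel. I'll carry on along the arc.

>>> apply_moves(
  deltas=[
    {"xyz": [-0.005,-0.0025,-0.008],"turn": 0},
    {"xyz": [-0.004,-0.002,-0.009],"turn": 0},
    {"xyz": [-0.0035,-0.0015,-0.01],"turn": 0},
    {"xyz": [-0.0025,-0.001,-0.01],"turn": 0},
    {"xyz": [-0.0015,-0.001,-0.01],"turn": 0},
    {"xyz": [0,0,-0.005],"turn": 0},
    {"xyz": [0,0,-0.003],"turn": 0},
    {"xyz": [0,0,0],"turn": 0},
    {"xyz": [0,0,0],"turn": 0},
  ],
)

```text
clock: 4.8
tcp_pos: [0.509, 0.1009, 0.2573]
orientation: [3.061, 0.702, -0.005]
contact_force: [-6.8, -2.6, 11.1]
grip_width: -0.0
```

```bash
python3 st.py
```

```text
clock 4.8 tip box [-0.03    0.0022] 0.08432502834432953 F box [-7.2656  0.6434] 11.092835319460118 tcp [0.509  0.1009 0.2573]
```

>>> apply_moves(
  deltas=[
    {"xyz": [0,0,0.01],"turn": 0},
    {"xyz": [0,0,0.03],"turn": 0},
    {"xyz": [-0.02,-0.01,0.01],"turn": 0},
    {"xyz": [-0.02,-0.01,0],"turn": 0},
    {"xyz": [-0.018,-0.009,0],"turn": 0},
    {"xyz": [0,0,0],"turn": 0},
    {"xyz": [0,0,0],"turn": 0},
  ],
)

```text
clock: 5.38
tcp_pos: [0.4515, 0.0718, 0.3076]
orientation: [3.062, 0.701, 0.001]
contact_force: [0.4, 0.7, 1.4]
grip_width: 0.0001
```

Run:
```python
from st import *
from bench import grab_frame
import cv2
st()
w=grab_frame('wrist');cv2.imwrite('pics/w4.png',w[:,:,::-1])
for n,X in(('hinge',[.0625,0,.084]),('edgeL',[-.0695,.093,.084]),('edgeR',[-.0695,-.093,.084]),('pin',[-.0725,0,.083]),('cliptip',[-.1035,0,.081])):
    print(n,proj('wrist',np.r_[c+R@X[:2],X[2]]))
a=grab_frame('scene')[130:300,160:360,::-1];b=grab_frame('side')[50:220,240:440,::-1]
cv2.imwrite("pics/z4.png",cv2.resize(cv2.hconcat([a,b]),(800,340),interpolation=cv2.INTER_CUBIC))
```

```text
clock 5.3833 tip box [-0.0945  0.001 ] 0.13460279203847658 F box [0.6664 0.4723] 1.3505376903027086 tcp [0.4515 0.0718 0.3076]
hinge [320.8624 -51.643 ]
edgeL [175.6533 196.919 ]
edgeR [464.4725 197.0272]
pin [320.0917 200.9453]
cliptip [319.9419 243.018 ]
```

View pics/z4.png

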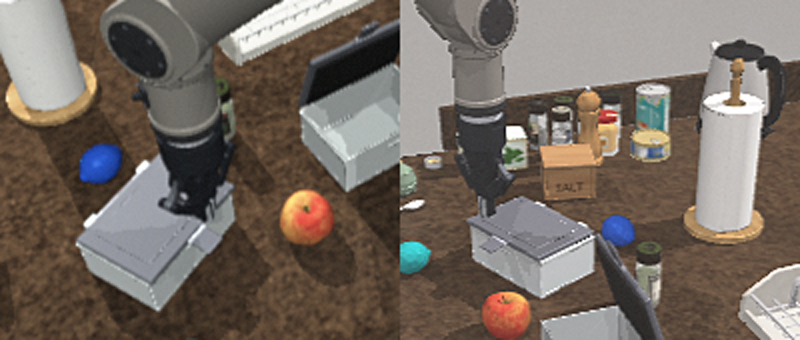

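View pics/w4.png

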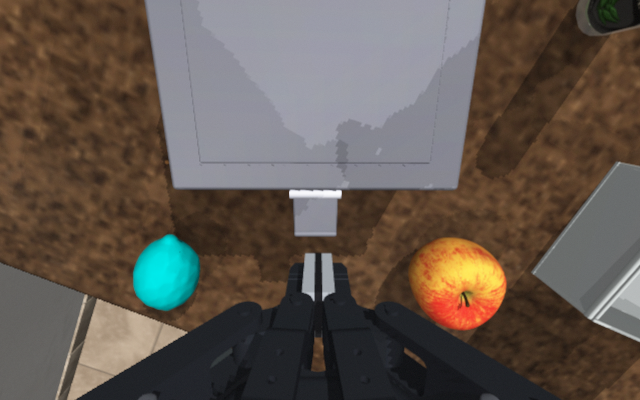

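The lid lies shut. In the wrist view its edge is at row 187 (from 173 to 458), and the clip stands out at rows 192–236, columns 293–338. The box is about 5 mm farther out than I estimated, and the present x suits either case, so I'll press the clip down from here.

>>> apply_moves(
  deltas=[
    {"xyz": [0,0,-0.02],"turn": 0},
    {"xyz": [0,0,-0.02],"turn": 0},
    {"xyz": [0,0,-0.01],"turn": 0},
    {"xyz": [0,0,-0.007],"turn": 0},
    {"xyz": [0,0,-0.007],"turn": 0},
    {"xyz": [0,0,-0.007],"turn": 0},
    {"xyz": [0,0,-0.007],"turn": 0},
    {"xyz": [0,0,0],"turn": 0},
    {"xyz": [0,0,0],"turn": 0},
  ],
)

```text
clock: 6.28
tcp_pos: [0.4517, 0.0721, 0.229]
orientation: [-3.062, -0.702, 0.001]
contact_force: [-0.2, 0.4, 0.2]
grip_width: 0.0001
```

Run:
```python
from st import *
from bench import grab_frame
import cv2
st()
w=grab_frame('wrist');cv2.imwrite('pics/w5.png',w[:,:,::-1])
a=grab_frame('side')[130:200,270:370,::-1]
cv2.imwrite("pics/z5.png",cv2.resize(a,(800,560),interpolation=cv2.INTER_CUBIC))
```

```text
clock 6.2833 tip box [-0.0942  0.0013] 0.05596957386126586 F box [0.0326 0.4196] 0.15723266988093604 tcp [0.4517 0.0721 0.229 ]
```

View pics/z5.png

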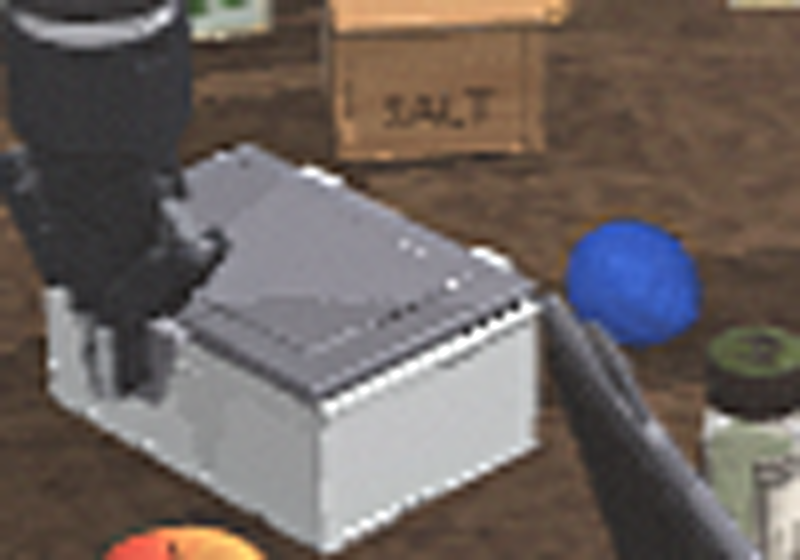

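View pics/w5.png

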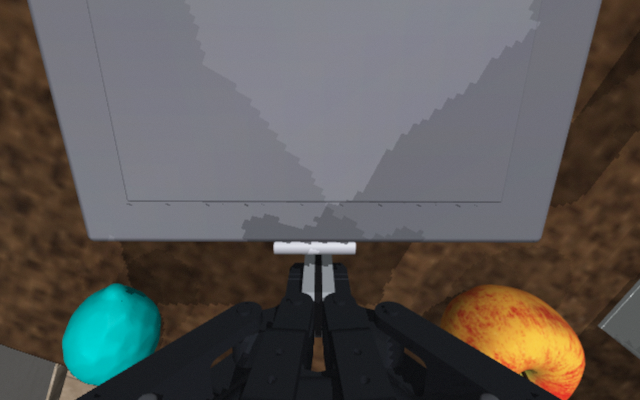

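>>> apply_moves(
  deltas=[
    {"xyz": [0.0018,0.0009,0],"turn": 0},
    {"xyz": [0.0018,0.0009,0],"turn": 0},
    {"xyz": [0.0018,0.0009,0],"turn": 0},
    {"xyz": [0.0018,0.0009,0],"turn": 0},
    {"xyz": [0.0009,0.0004,0],"turn": 0},
    {"xyz": [0,0,0],"turn": 0},
    {"xyz": [0,0,0],"turn": 0},
  ],
)

```text
clock: 6.97
tcp_pos: [0.46, 0.0762, 0.2292]
orientation: [-3.062, -0.702, -0.0]
contact_force: [-0.9, -1.7, -1.3]
grip_width: -0.0002
```

```bash
python3 st.py
```

```text
clock 6.9667 tip box [-0.0849  0.0013] 0.05620864589290009 F box [-1.5254 -1.1944] -1.3205659868917115 tcp [0.46   0.0762 0.2292]
```

>>> apply_moves(
  deltas=[
    {"xyz": [0.0009,0.0004,0],"turn": 0},
    {"xyz": [0.0009,0.0004,0],"turn": 0},
    {"xyz": [0.0009,0.0004,0],"turn": 0},
    {"xyz": [0.0009,0.0005,0],"turn": 0},
    {"xyz": [0,0,0],"turn": 0},
    {"xyz": [0,0,0],"turn": 0},
  ],
)

```text
clock: 7.47
tcp_pos: [0.4621, 0.0773, 0.2289]
orientation: [3.061, 0.701, -0.007]
contact_force: [-7.8, -2.9, 5.2]
grip_width: 0.0002
```

```bash
python3 st.py
```

```text
clock 7.4667 tip box [-0.0825  0.0013] 0.055892944071156025 F box [-8.2833  0.7301] 5.2144840913562565 tcp [0.4621 0.0773 0.2289]
```

Contact is firm (8 N), so the clip is likely against its stop. I'll back off and look.

>>> apply_moves(
  deltas=[
    {"xyz": [-0.0045,-0.0022,0],"turn": 0},
    {"xyz": [-0.009,-0.0045,0],"turn": 0},
    {"xyz": [-0.005,-0.0025,0.03],"turn": 0},
    {"xyz": [0,0,0.04],"turn": 0},
    {"xyz": [0,0,0.04],"turn": 0},
    {"xyz": [0.02,0.03,0.04],"turn": 0},
    {"xyz": [0.02,0.035,0.01],"turn": 0},
    {"xyz": [0.02,0.035,0],"turn": 0},
    {"xyz": [0.02,0.035,0],"turn": 0},
    {"xyz": [0,0.04,0],"turn": 0},
    {"xyz": [0,0,0],"turn": 0},
  ],
)

```text
clock: 8.38
tcp_pos: [0.5192, 0.2452, 0.3811]
orientation: [-3.052, -0.714, -0.005]
contact_force: [-0.7, 1.1, -0.2]
grip_width: -0.0001
```

Run:
```python
from st import *
from bench import grab_frame
import cv2
st()
w=grab_frame('scene');cv2.imwrite('pics/s6.png',w[:,:,::-1])
a=cv2.resize(w[170:300,180:310,::-1],(400,400),interpolation=cv2.INTER_CUBIC)
b=cv2.resize(grab_frame('side')[115:215,260:360,::-1],(400,400),interpolation=cv2.INTER_CUBIC)
cv2.imwrite("pics/z6.png",cv2.hconcat([a,b]))
```

```text
clock 8.3833 tip box [0.042  0.1277] 0.2081295143049171 F box [-0.1094  1.2906] -0.2412118801806319 tcp [0.5192 0.2452 0.3811]
```

View pics/z6.png

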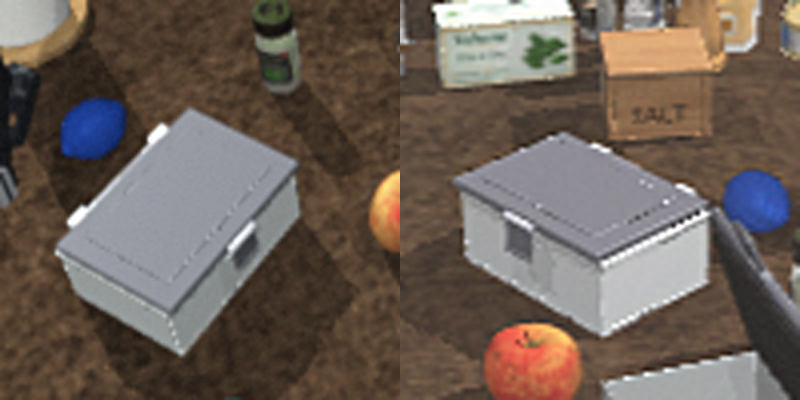

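View pics/s6.png

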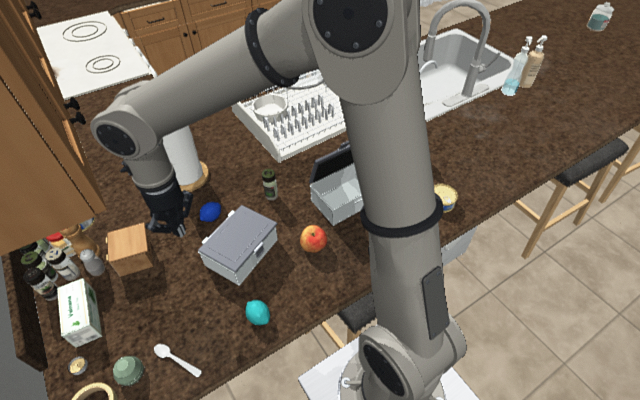

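The lid is shut and the clip looks folded against the front face: scene (245,250), side (518,240) in the zoomed panel. I'll check the clip angle by triangulating its corners.

Run:
```python
from bench import grab_frame
import cv2
a=cv2.resize(grab_frame('scene')[235:265,245:275,::-1],(400,400),interpolation=cv2.INTER_CUBIC)
b=cv2.resize(grab_frame('side')[162:187,277:302,::-1],(400,400),interpolation=cv2.INTER_CUBIC)
cv2.imwrite("pics/z7.png",cv2.hconcat([a,b]))
```

```text
(no output)
```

View pics/z7.png

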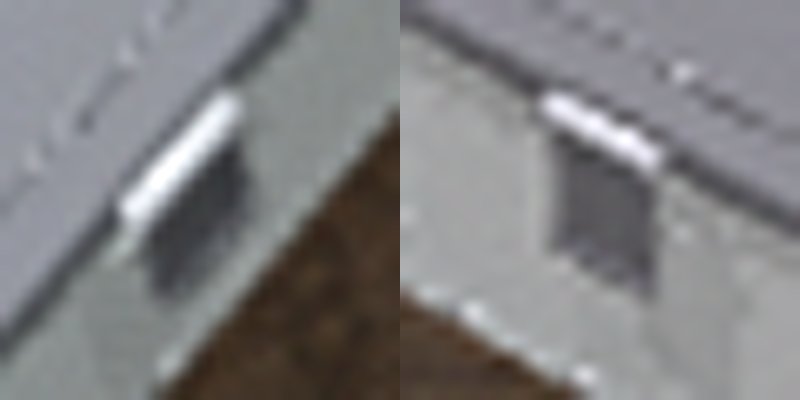

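Run:
```python
from st import *
S=lambda x,y:(x/13.333+245-.46,y/13.333+235-.46)
D=lambda x,y:((x-400)/16+277-.47,y/16+162-.47)
for n,s,d in(('botL',(163,298),(552,248)),('botR',(252,205),(652,300)),('topL',(126,212),(543,100)),('topR',(236,105),(657,155))):
    X,e=tri('scene',S(*s),'side',D(*d));print(n,R.T@(X[:2]-c),X[2],e)
for ang in (0,.2,.4):
    X=np.array([-.0745-.031*np.sin(ang),0,.079-.031*np.cos(ang)]);w=np.r_[c+R@X[:2],X[2]];print(ang,proj('scene',w),proj('side',w))
print('obs bot mid',(np.array(S(163,298))+S(252,205))/2,(np.array(D(552,248))+D(652,300))/2)
print('obs top mid',(np.array(S(126,212))+S(236,105))/2,(np.array(D(543,100))+D(657,155))/2)
X=[-.0745,0,.083];w=np.r_[c+R@X[:2],X[2]];print(proj('scene',w),proj('side',w))
```

```text
botL [-0.0724  0.0175] 0.04901869273897397 0.0035470685497677504
botR [-0.0716 -0.012 ] 0.046999385245223346 0.00020840074566930495
topL [-0.0707  0.0202] 0.08302016511036009 0.002795603496556613
topR [-0.0707 -0.0138] 0.08169978981020926 0.0018512402758185974
0 [261.6566 253.3167] [289.3219 179.0272]
0.2 [263.4323 254.1527] [287.9249 179.5282]
0.4 [265.0915 254.7094] [286.5581 179.6956]
obs bot mid [260.1029 253.403 ] [289.155 178.655]
obs top mid [258.1153 246.4278] [289.03   169.4988]
[260.0276 246.0714] [288.8126 170.0059]
```

The clip end measures z = 0.048, as specified for shut, and stands about 1 mm out from the pin line, so its angle is about 0.04 rad. Handing in.

```bash
python3 -c "
from bench import r
print(r.hand_in())"
```

```text
the job is handed in; nothing more can be done
None
```

The loaded box is closed and handed in at about 8.5 s; hand-in reported no verdict. With the gripper shut, I swung the lid down along its arc and pressed it shut with about 11 N. Only then did I fold the clip, pushing it down and then flat against the front until it resisted with about 8 N, and I backed the arm clear.

**Last checks:**
- **Lid:** it lies flat on the box in all three camera views.
- **Clip:** its free end triangulated to z ≈ 0.048 m, about 1 mm out from the pin line, so roughly 0.04 rad. It was still standing out when the lid was down, as the wrist picture showed.
- **Other things:** the empty box's lid is still open in the last pictures. The apple and jar look unmoved. The arm hid the mug in the last full picture, so I did not check it again, but the arm never went near it.
- **Fruit:** I could not see the lemon and lime under the shut lid. They lay inside the box when the lid was half way down.

**Disagreements and errors:**
- The wrist view put the box about 5 mm farther out than my first estimate. I chose a clip push that worked either way.
- One move call was refused because its rows lacked "turn". The arm did not move, and I sent it again.

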